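Roll the milling jar up onto the jar mill

TASK

Load the jar mill: with the outside of the fingers, push the lying white milling jar slowly up the loading ramp until it drops over the first roller and rests on both rollers at the stop plate, and then come clear. Do not grasp or lift the jar, do not let it run away or roll back down against the yellow curb, and leave the three small containers beside the mill alone.

Things in the scene. Friction and masses are not known exactly. Their poses are not given: they have to be found in the camera images.
- mill: Bench jar mill with loading ramp, fixed, 442 mm long, 146 mm wide. Origin on the bench, on the centre line; x level, the way the ramp climbs; y left, parallel to the rollers; z up. Along x (mm): yellow curb -210 to -202; flat landing 10 mm above the bench to -85; ramp rising 8 degrees (0.14 rad) to 30 mm above the bench at 60; rollers at 62 and 118; stop plate face 138; housing to 232, 82 mm high.
- curb: Yellow plastic bar (8 x 132 mm, top 28 mm above the bench) across the low end of the landing. Origin on the bench, in the middle of the bar; axes as the mill's. The jar starts clear of it and must not roll back against it.
- jar: White milling jar lying across the landing, body of smooth glazed ceramic (fingers slip on it), 0.5 to 0.75 kg, free to roll. Body 88 mm diameter, 116 mm long, two blue bands; black rubber tyre, 94 mm diameter, 16 mm wide, round each end. Origin at its centre, 47 mm above what it rolls on; y is the cylinder's axis, x and z turn with it. It starts at rest at x = -155 to -125 mm of the mill; let go on the ramp, it rolls back.
- jar_lid (a point): Middle of the steel lid disc (68 mm diameter, 3.5 mm proud) on the jar's -y end, on its axis, 61.5 mm from the jar's centre.
- ramp_foot (a point): Middle of the line where the flat landing meets the ramp: mill x = -85 mm, 10 mm above the bench. Its x axis points up along the slope, y along the rollers, z square out of the ramp.
- first_roller (a point): Top of the first of two fixed black rubber rollers (radius 14 mm, axes along the mill's y, 17 mm above the bench, 56 mm apart): mill x = 62 mm, 31 mm above the bench, flush with the ramp's end. A jar whose centre is pushed past here, 78 mm above the bench, drops on by itself, 28 mm onward and 7 mm down, into the dip between the rollers and stays.
- seat (a point): Where the jar's centre lies when it rests on both rollers: on the mill's centre line at x = 90 mm, 71 mm above the bench. Axes as the mill's.
- stop (a point): Middle of the top edge of the steel stop plate's face (146 mm wide), mill x = 138 mm, 95 mm above the bench. The seated jar lies about 1.5 mm from the face or touches it.
- guide (a point): Top inner edge of the left blue side guide at mid landing (mill x = -150 mm, y = 66 mm), 24 mm above the bench; the right one mirrors it. Both run the whole way, 7 mm thick: 14 mm above the landing, about 10 mm above the ramp, 36 mm above the bench beside the rollers.
- sample_jar: Bystander: clear standing sample jar with tan filling and white cap, 52 mm diameter, 92 mm high, origin under its centre.
- blue_cap_bottle: Bystander: white standing bottle with blue cap, 50 mm diameter, 100 mm high, origin under its centre.
- amber_vial: Bystander: amber standing bottle with black cap, 44 mm diameter, 85 mm high, origin under its centre.
There are look-alikes about, which are no part of the job. Of the things like the jar, leave any that is pink; of the rest the smaller one is meant.

How it is judged (in metres and radians):
On the way:
1. the jar is on its way up the ramp, lying on it (x of jar in the frame of mill between -0.03 and 0.05 m and z of jar in the frame of ramp_foot below 0.055 m), for 0.1 s.
At the end, for the whole second after the job is handed in: The jar rests on both rollers at the stop plate: its centre within 5 mm of the seat along the mill, 10 mm across and 4 mm in height, its axis parallel to the rollers within 0.12 rad, at rest (under 0.02 m/s); the three containers stand upright (within 0.15 rad), within 15 mm of where they were (x of jar in the frame of seat between -0.005 and 0.005 m and y of jar in the frame of seat between -0.01 and 0.01 m and z of jar in the frame of seat between -0.004 and 0.004 m and angle between the y axis of jar and the y axis of mill, either way round below 0.12 rad and linear speed of jar below 0.02 m/s and distance of each of sample_jar, blue_cap_bottle, amber_vial from where it was at the start of the episode below 0.015 m and angle between each of sample_jar, blue_cap_bottle, amber_vial's own z axis and vertical below 0.15 rad); the robot touches nothing.
It fails at once if the jar was lifted off the landing, ramp or rollers (centre more than 70 mm out from the ramp's plane, where it rolls at up to 57) (z of jar in the frame of ramp_foot above 0.07 m).
It fails at once if the jar rolled back against the yellow curb (contact force between jar and curb above 0.3 N).
It fails at once if the jar ran away: faster than 0.3 m/s on the landing or ramp (linear speed of jar above 0.3 m/s and x of jar in the frame of mill below 0.055 m).
It fails at once if a container beside the mill was pushed or knocked over (distance of any of sample_jar, blue_cap_bottle, amber_vial from where it was at the start of the episode above 0.015 m or angle between any of sample_jar, blue_cap_bottle, amber_vial's own z axis and vertical above 0.15 rad).
It also fails if it takes over 40 s, if anything falls off the work surface, if the arm or the gripper's body presses on something with over 40 N, if the wrist force passes 120 N, or if a joint passes its speed limit or range.

ROBOT

A 7-joint arm with a two-finger parallel gripper is mounted at the origin on the work surface. World frame = base frame: x ahead of the robot, y to its left, z up, the work surface at z = 0. Lengths are in mm, angles in rad, forces in N, time in s.
With the tool pointing down it reaches from about 400 to 850 mm from the base axis. Payload 6.9 kg.
Tool frame: the origin (TCP) lies midway between the tips of the shut fingers; the grasp point (between the pads) lies 19 mm behind it; z points along the fingers, y is the direction in which the jaws open and shut (so a half turn about z gives the same grasp; the last joint's range is limited). The gripper opens to 85 mm and grips with 20 to 120 N. Pads are 22 mm wide; open, the fingers measure 114 mm over their backs; the gripper's body (76 mm by 85 mm) begins 54 mm behind the grasp point. The pads swing forward as they close: fully open they stand 13 mm farther back than shut.
Start: joints at [1.224, 0.507, -0.238, 1.5, 0.126, 1.149, -0.155], TCP at [273.399, -562.018, 231.275] pointing down, gripper open.
Joint ranges: [-3.08, 3.08], [-0.24, 2.05], [-1.43, 1.35], [0, 2.5], [-1.52, 4.66], [0.17, 1.96], [-2.89, 2.89]. Speed limits (rad/s): [2.39, 2.39, 3.14, 3.14, 3.14, 3.14, 3.14].

INTERFACE

Orientations are given as a unit quaternion [x, y, z, w].
In Python, from plant import * gives the robot as it stands.
- The arm moves only by the shell command python3 -m handwheel 'ROWS' [FORCE]. ROWS is JSON, a list of rows, each a list of 7 numbers: the shift along the tool's x, y, z in m, then the turn, a rotation vector about the tool's x, y, z in degrees, then the closure, from 0 (fully open) to 1 (shut). In form: [[dx, dy, dz, ax, ay, az, hand], ...]. A call has 1 to 5 rows; each row shifts and turns the commanded pose from where the row before left it, along the tool's axes as they then stand; what a row does not reach is not made up. A row lasts 1/10 s, in which the tool goes at most 50 mm and 8.59 degrees, less where a joint would pass 70% of its speed; a pose out of reach is approached as far as the arm can. A call with a gripper value outside its range is refused whole. The fingers move at their own pace and stop on an object; FORCE is the grip in N (left out, the last holds). Time passes only in rows, so rows that do not move let the fingers close. It gives the time, the measured TCP pose, the force and the opening at its end, in the units of the state.
- sense(): the state, without advancing time (a new reading comes with each control period).
- snapshot(name): name is "scene" or "top" or "wrist"; returns the picture (384x512x3 uint8, blue, green, red); there is no depth.
- calibration(name): a dict with "camera_matrix" (3x3 intrinsics, pixels), "distortion" ([k1, k2, p1, p2, k3] as OpenCV has them; the pictures are not rectified), "cam_to_world" (4x4, takes a point from camera to world coordinates); the wrist camera has in their place "mount" (4x4, takes a point from camera to tool coordinates, whose origin is the TCP and whose axes are the flange's). Camera axes: x right, y up, looking along -z (the intrinsics and any distortion apply to the point x, -y, -z); pixel columns grow to the right and rows downward; lengths in mm; the calibration is good to about 2 mm. A picture is of the moment at which its call begins: read the wrist's pose just before it. calibration takes no time and is no camera call.
- job_done(): hands the job in, once; it reports no verdict.
The state is a dict: "time": time; "q": joint angles; "joint_vel": joint speeds; "joint_efforts": joint torques, N m; "tool_pos": TCP position; "tool_rot": TCP orientation; "force": force on the tool from outside, world axes, zero at the start; "moment": the same for the moment, N m; "finger_gap": opening from 0.0 (shut) to 1.0 (fully open).
Only numpy, scipy, OpenCV 4.12 (cv2) and the standard library are available. Lean on these libraries where they do the work, as an engineer would, in place of code of your own. Each camera call takes 0.05 s, during which the arm holds its last target.

## Working session

There is one attempt and no reset: what is moved stays moved. The work goes in short steps, Python scripts to look and compute and a shell command to move; the robot and the scene stay as the last step left them, time stands still between calls to the robot, and variables do not carry over. Pictures are saved under pics/ and viewed, and the job is handed in when it is done.

```bash
mkdir -p pics; ls; python3 - <<'E'
from plant import *
import cv2
s=sense();print(s)
for n in ["scene","top","wrist"]:
    cv2.imwrite(f"pics/{n}0.png",snapshot(n)); c=calibration(n); print(n,{k:[[round(float(x),4) for x in r] for r in v] if hasattr(v[0],'__len__') else v for k,v in c.items()})
E
```

```text
pics
{'time': 0.0, 'q': array([ 1.22353549,  0.50836022, -0.23751041,  1.50108609,  0.12568966,
        1.14887921, -0.15477518]), 'joint_vel': array([-2.36760615e-04, -3.87685891e-05,  1.61187380e-03, -1.74179847e-04,
        6.86825578e-04, -4.08246487e-04,  2.01872038e-04]), 'joint_efforts': array([-6.02383807e-04, -6.20583487e+01, -2.18657658e+00, -2.49654526e+01,
        1.27115744e-02,  1.18986773e-02, -2.41350129e-06]), 'tool_pos': array([ 273.12665309, -561.6372526 ,  230.4313807 ]), 'tool_rot': array([ 9.74482586e-01,  2.24461416e-01, -2.06168123e-04, -8.48336444e-04]), 'force': array([ 0.23455255, -0.5113737 , -0.15847219]), 'moment': array([0.02783974, 0.07736916, 0.01707728]), 'finger_gap': 0.9987676392200031}
scene {'camera_matrix': [[397.641, 0.0, 254.2465], [0.0, 397.641, 193.9165], [0.0, 0.0, 1.0]], 'distortion': array([-0.05332431,  0.        ,  0.        ,  0.        ,  0.        ]), 'cam_to_world': [[-0.8677, -0.3812, 0.3192, 854.1134], [0.4971, -0.6758, 0.5442, 446.1676], [0.0082, 0.6308, 0.7759, 726.1234], [0.0, 0.0, 0.0, 1.0]]}
top {'camera_matrix': [[472.3631, 0.0, 258.8887], [0.0, 472.3631, 194.0218], [0.0, 0.0, 1.0]], 'distortion': array([0.03010384, 0.        , 0.        , 0.        , 0.        ]), 'cam_to_world': [[0.0292, 0.9861, -0.1636, 441.0715], [-0.9996, 0.0293, -0.0013, 12.3903], [0.0035, 0.1636, 0.9865, 992.6468], [0.0, 0.0, 0.0, 1.0]]}
wrist {'camera_matrix': [[345.0217, 0.0, 258.0331], [0.0, 345.0217, 194.036], [0.0, 0.0, 1.0]], 'distortion': array([-0.10684655,  0.        ,  0.        ,  0.        ,  0.        ]), 'mount': [[-0.0006, 0.9645, 0.2641, 65.3429], [1.0, 0.0005, 0.0002, -0.529], [0.0001, 0.2641, -0.9645, -142.879], [0.0, 0.0, 0.0, 1.0]]}
```

View pics/scene0.png

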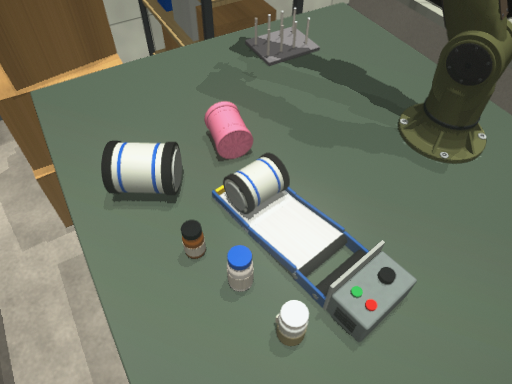

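View pics/top0.png

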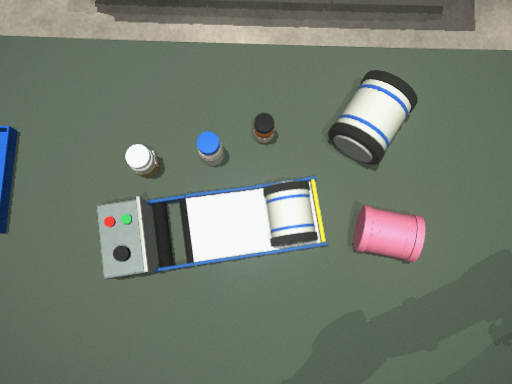

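The top view shows the mill with the ramp climbing to image left. The target jar is at about (290,213), the yellow curb at about (319,212) and the containers are above the mill. The pink jar and the larger jar are decoys. Next I'll measure.

```bash
cat > h.py <<'E'
import numpy as np, cv2
from plant import *
def ray(name,uv):
    c=calibration(name); K=np.array(c["camera_matrix"]);D=np.array(c["distortion"]);T=np.array(c["cam_to_world"])
    p=cv2.undistortPoints(np.array(uv,float).reshape(-1,1,2),K,D).reshape(-1,2)
    d=np.c_[p[:,0],-p[:,1],-np.ones(len(p))]@T[:3,:3].T
    return T[:3,3],d
def onz(name,uv,z):
    o,d=ray(name,uv); t=(z-o[2])/d[:,2]; return o+d*t[:,None]
def proj(name,P):
    c=calibration(name); K=np.array(c["camera_matrix"]);D=np.array(c["distortion"]);T=np.array(c["cam_to_world"])
    q=(np.array(P,float).reshape(-1,3)-T[:3,3])@T[:3,:3]
    q=q*[1,-1,-1]
    return cv2.projectPoints(q,np.zeros(3),np.zeros(3),K,D)[0].reshape(-1,2)
E
python3 - <<'E'
from h import *
for n,b in(("top",(90,160,340,290)),("scene",(200,140,420,340))):
    im=cv2.imread(f"pics/{n}0.png"); x0,y0,x1,y1=b
    cv2.imwrite(f"pics/{n}0c.png",cv2.resize(im[y0:y1,x0:x1],None,fx=3,fy=3,interpolation=cv2.INTER_CUBIC)[:600,:800])
    hsv=cv2.cvtColor(im,cv2.COLOR_BGR2HSV)
    m=cv2.inRange(hsv,(22,120,100),(35,255,255)); k,l,s,c=cv2.connectedComponentsWithStats(m)
    for i in range(1,k):
        if s[i,4]>30:
            pts=np.argwhere(l==i)[:,::-1].astype(np.float32); r=cv2.minAreaRect(pts)
            print(n,'yellow',s[i],c[i],np.round(cv2.boxPoints(r),1).tolist())
            if n=="top":
                e=onz(n,pts,28)[:,:2]; r=cv2.minAreaRect(e.astype(np.float32)); print(r,cv2.boxPoints(r))
    m=cv2.inRange(hsv,(100,140,60),(125,255,255)); k,l,s,c=cv2.connectedComponentsWithStats(m)
    for i in range(1,k):
        if s[i,4]>30: print(n,'blue',s[i],c[i])
    m=cv2.inRange(hsv,(0,0,175),(180,60,255)); k,l,s,c=cv2.connectedComponentsWithStats(m)
    for i in range(1,k):
        if s[i,4]>60: print(n,'white',s[i],c[i])
E
```

```text
top yellow [311 180  15  62 282] [317.80496454 210.66312057] [[310.1000061035156, 180.1999969482422], [314.6000061035156, 179.39999389648438], [325.3999938964844, 240.6999969482422], [321.0, 241.5]]
((571.0980224609375, -108.35270690917969), (128.70045471191406, 9.281442642211914), 10.480116844177246) [[ 506.97717  -115.49434 ]
 [ 508.6654   -124.62096 ]
 [ 635.2189   -101.211075]
 [ 633.53064   -92.08446 ]]
top blue [360  85  48  31 159] [387.79874214  95.2327044 ]
top blue [341 115  47  31 142] [367.38732394 125.57746479]
top blue [   0  126   17  107 1234] [  5.75850891 170.4554295 ]
top blue [197 131  23  23 410] [207.67073171 142.31463415]
top blue [297 177  19   4  39] [306.87179487 178.51282051]
top blue [147 184 123  21 372] [200.29032258 194.16397849]
top blue [267 195  42   8  68] [288.07352941 196.94117647]
top blue [272 224  42   8  72] [293.47222222 226.52777778]
top blue [155 243 173  29 465] [233.09462366 257.6       ]
top white [55  0 13 13 71] [61.81690141  4.84507042]
top white [87 13 20  7 73] [96.94520548 15.61643836]
top white [483  21  29  29 311] [501.64951768 
[... 1737 characters left out ...]
 38 212] [158.35849057 161.6745283 ]
scene white [261 157  22  25 116] [273.4137931  167.15517241]
scene white [240 160  37  35 693] [260.30880231 175.57142857]
scene white [235 172  22  27 125] [246.96  183.336]
scene white [ 220  192  123   77 3725] [291.78496644 228.99624161]
scene white [   0  202   90  182 4688] [ 47.77538396 291.5241041 ]
scene white [ 23 206  35  20 320] [ 39.4125 215.275 ]
scene white [  9 212  13  11  71] [ 15.28169014 216.88732394]
scene white [331 240  54  48 250] [357.316 263.508]
scene white [228 262  25  14  79] [241.30379747 270.88607595]
scene white [276 300  33  33 705] [293.93758865 314.61985816]
scene white [ 93 309  12  17  89] [ 98.87640449 318.04494382]
```

View pics/top0c.png

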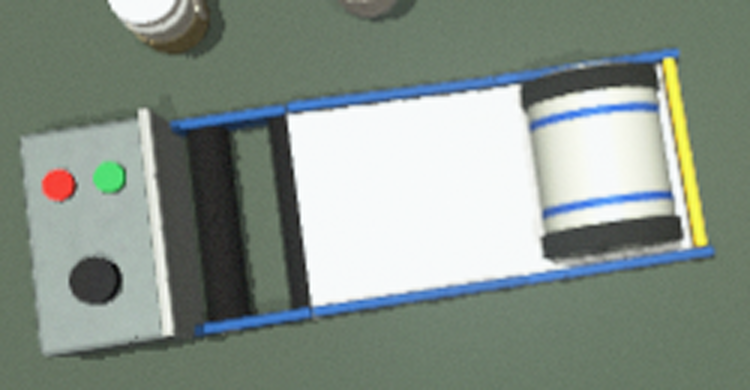

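```bash
python3 - <<'E'
from h import *
f=lambda u,v:(90+(u-1)/3,160+(v-1)/3)
st=onz("top",[f(151,109),f(174,333)],95); print("stop",st, st.mean(0))
hs=onz("top",[f(20,137),f(43,355)],82); print("house back",hs.mean(0),hs)
rt=onz("top",[f(288,112),f(311,306)],30);print("ramp end ->60",rt.mean(0),rt)
cb=onz("top",[(317.8,210.7)],28);print("curb",cb)
def ang(p): d=p[1]-p[0]; d=d*np.sign(d[0]); return np.degrees(np.arctan2(d[1],d[0]))
print([ang(p) for p in(st,hs,rt)])
# guides outer/inner, sides
g=onz("top",[f(290,106),f(530,77)],32);print(g)
d=st.mean(0)-cb[0]; print(np.hypot(*d[:2]),"exp 344", np.degrees(np.arctan2(d[1],d[0])))
# jar: bands' ends: silhouettes; tyre outlines
im=cv2.imread("pics/top0.png")
E
```

```text
stop [[579.32796421 241.57222021  95.        ]
 [438.56942983 217.20642387  95.        ]] [508.94869702 229.38932204  95.        ]
house back [491.64175747 314.48765096  82.        ] [[560.55068578 327.70532119  82.        ]
 [422.73282916 301.26998072  82.        ]]
ramp end ->60 [524.38915139 152.97240238  30.        ] [[590.03699434 164.31468782  30.        ]
 [458.74130843 141.63011694  30.        ]]
curb [[ 569.9058871  -108.54113474   28.        ]]
[np.float64(9.82077963419508), np.float64(10.85822526269721), np.float64(9.802486519574268)]
[[593.93145252 162.85745692  32.        ]
 [619.0750196   -1.20792672  32.        ]]
343.38429294291313 exp 344 100.22527396324553
```

View pics/scene0c.png

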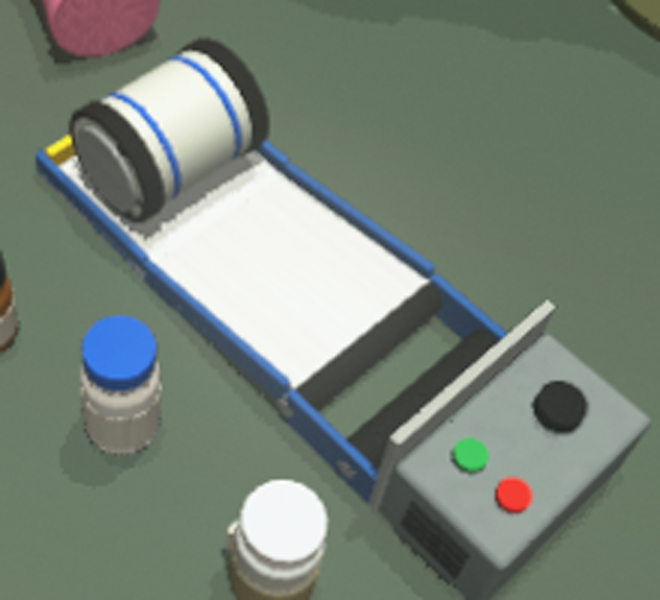

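```bash
python3 - <<'E'
from h import *
f=lambda u,v:(90+(u-1)/3,160+(v-1)/3)
a=np.radians(100.2); O=np.array([533.4,94.0]); R=np.array([[np.cos(a),-np.sin(a)],[np.sin(a),np.cos(a)]])
m=lambda p:(p[:,:2]-O)@R
ax=onz("top",[f(590.5,81),f(612,241)],57); print("axis world",ax,"mill",m(ax), np.degrees(np.arctan2(*(ax[0]-ax[1])[[1,0]])))
b=onz("top",[(288.07,196.94),(293.47,226.53)],100.5); print("bands mill",m(b),m(b).mean(0))
print("tyre top outer edges", m(onz("top",[f(590,65),f(612,258)],104)))
# check by reprojecting mill/jar points
im=cv2.resize(cv2.imread("pics/scene0.png"),None,fx=1.5,fy=1.5); im2=cv2.resize(cv2.imread("pics/top0.png"),None,fx=1.5,fy=1.5)
jx=m(ax).mean(0)[0]; print(jx)
pts=[(-206,-66,28),(-206,66,28),(60,-66,30),(60,66,30),(138,-73,95),(138,73,95),(232,-73,82),(232,73,82),(jx,-61.5,57),(jx,0,104),(90,0,71)]
W=[[*(O+R@np.array(p[:2])),p[2]] for p in pts]
for n,i in(("scene",im),("top",im2)):
    for u,v in proj(n,W): cv2.circle(i,(int(u*1.5+.5),int(v*1.5+.5)),3,(0,0,255),1)
cv2.imwrite("pics/ov.png",im[200:520,250:640]); cv2.imwrite("pics/ov2.png",im2[220:440,120:520])
E
```

```text
axis world [[612.92289152 -41.51012357  57.        ]
 [506.27411774 -57.74540795  57.        ]] mill [[-147.45075905  -54.26930553]
 [-144.54358422   53.56897034]] 8.655756899908662
bands mill [[-143.38922874  -26.68498813]
 [-144.5118316    30.82626314]] [-143.95053017    2.0706375 ]
tyre top outer edges [[-144.57893016  -56.55353855]
 [-138.79637922   66.61087525]]
-145.99717163588798
```

View pics/ov.png

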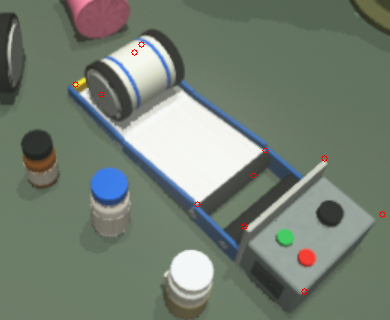

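View pics/ov2.png

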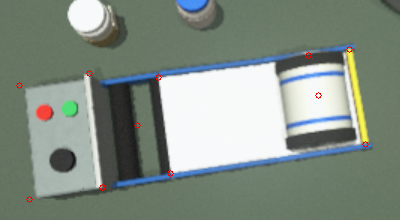

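Overlays of the mill and jar agree in both views. The jar is at mill x≈-146, y≈2, parallel to the rollers. First I turn the wrist by -74.3° about tool z, with the fingers half closed.

```bash
cat >> h.py <<'E'
a=np.radians(100.2); O=np.array([533.4,94.0]); Rm=np.array([[np.cos(a),-np.sin(a)],[np.sin(a),np.cos(a)]])
from scipy.spatial.transform import Rotation as Ro
def mill(p): p=np.asarray(p); return np.r_[(p[:2]-O)@Rm,p[2]]
def world(m): return np.r_[O+Rm@np.array(m[:2]),m[2]]
def goto(m):
    s=sense(); R=Ro.from_quat(s["tool_rot"]); print("t",s["time"],"mill",mill(s["tool_pos"]).round(1),"F",s["force"].round(2),"gap",round(s["finger_gap"],2))
    print("tool shift",R.inv().apply(world(m)-s["tool_pos"]).round(1))
    D=np.c_[np.r_[Rm[:,0],0],np.r_[-Rm[:,1],0],[0,0,-1]]
    print("turn needed deg (tool)",np.degrees((R.inv()*Ro.from_matrix(D)).as_rotvec()).round(2))
E
python3 -m handwheel '[[0,0,0,0,0,-8.25,0.5],[0,0,0,0,0,-8.25,0.5],[0,0,0,0,0,-8.25,0.5],[0,0,0,0,0,-8.25,0.5],[0,0,0,0,0,-8.25,0.5]]' 30
python3 -m handwheel '[[0,0,0,0,0,-8.25,0.5],[0,0,0,0,0,-8.25,0.5],[0,0,0,0,0,-8.25,0.5],[0,0,0,0,0,-8.25,0.5]]'
python3 - <<'E'
from h import *
goto((-225,2,200))
p=onz("top",[(356,225),(424,240)],45);print("pink",[mill(q) for q in p])
E
```

```text
time: 0.65
tool_pos: [273.3, -561.9, 231.0]
tool_rot: [0.831, 0.556, 0.0, -0.0]
force: [0.5, -0.2, -0.0]
finger_gap: 0.503
time: 1.05
tool_pos: [273.2, -561.9, 230.9]
tool_rot: [0.639, 0.769, 0.0, -0.0]
force: [-0.3, -0.3, -0.5]
finger_gap: 0.495
t 1.05 mill [-599.5  372.2  230.9] F [-0.35 -0.33 -0.46] gap 0.49
tool shift [372.3 372.4  31.1]
turn needed deg (tool) [-0.01 -0.04  0.33]
pink [array([-274.31138654,   41.67417062,   45.        ]), array([-402.73719266,   91.08712537,   45.        ])]
```

```bash

python3 -m handwheel '[[0.034,0.034,0,0,0,0,0.5],[0.034,0.034,0,0,0,0,0.5],[0.034,0.034,0,0,0,0,0.5],[0.034,0.034,0,0,0,0,0.5],[0.034,0.034,0,0,0,0,0.5]]'
python3 -m handwheel '[[0.034,0.034,0,0,0,0,0.5],[0.034,0.034,0,0,0,0,0.5],[0.034,0.034,0,0,0,0,0.5],[0.034,0.034,0,0,0,0,0.5],[0.030,0.030,0,0,0,0.3,0.5]]'
python3 -m handwheel '[[0,0,0,0,0,0,0.5],[0,0,0,0,0,0,0.5]]'
python3 - <<'E'
from h import *
goto((-225,2,150))
E
```

```text
time: 1.55
tool_pos: [411.2, -363.0, 231.2]
tool_rot: [0.642, 0.767, -0.0, -0.0]
force: [0.4, 0.3, 0.8]
finger_gap: 0.498
time: 2.05
tool_pos: [545.6, -169.5, 231.2]
tool_rot: [0.643, 0.766, 0.0, -0.0]
force: [0.4, 0.4, 0.0]
finger_gap: 0.5
time: 2.25
tool_pos: [544.9, -170.7, 231.0]
tool_rot: [0.642, 0.766, -0.0, -0.0]
force: [0.7, -1.3, -0.9]
finger_gap: 0.497
t 2.25 mill [-262.5   35.5  231. ] F [ 0.75 -1.27 -0.89] gap 0.5
tool shift [37.6 33.5 81. ]
turn needed deg (tool) [-0.03 -0.02 -0.14]
```

```bash

python3 -m handwheel '[[0.019,0.017,0.02,0,0,0,0.5],[0.0185,0.0165,0.03,0,0,0,0.5],[0,0,0.03,0,0,0,0.5],[0,0,0,0,0,0,0.5]]'
python3 - <<'E'
from h import *
goto((-218,2,42))
cv2.imwrite("pics/t1.png",snapshot("top"));cv2.imwrite("pics/s1.png",snapshot("scene"))
E
```

```text
time: 2.65
tool_pos: [568.1, -130.5, 147.5]
tool_rot: [0.644, 0.765, -0.002, -0.003]
force: [-0.4, -1.2, 0.4]
finger_gap: 0.502
t 2.65 mill [-227.1    5.6  147.5] F [-0.4  -1.19  0.39] gap 0.5
tool shift [  9.    4.3 105.5]
turn needed deg (tool) [-0.43 -0.1  -0.37]
```

View pics/t1.png

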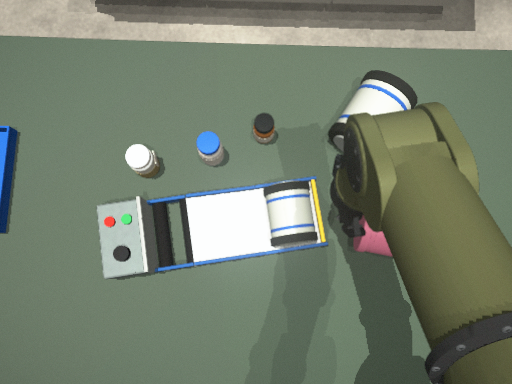

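View pics/s1.png

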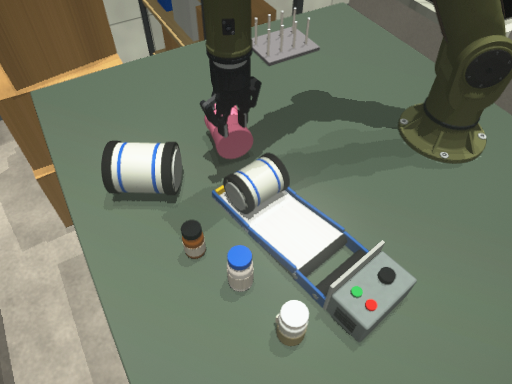

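The gripper stands behind the jar at about (345,190) in the top view, with the jar untouched. Now I descend.

```bash

python3 -m handwheel '[[0.004,0.002,0.026,0,0,0,0.5],[0.003,0.001,0.028,0,0,0,0.5],[0,0,0.028,0,0,0,0.5],[0,0,0.020,0,0,0,0.5],[0,0,0,0,0,0,0.5]]'
python3 - <<'E'
from h import *
goto((-212,2,42))
cv2.imwrite("pics/w2.png",snapshot("wrist"));cv2.imwrite("pics/s2.png",snapshot("scene"))
E
```

```text
time: 3.25
tool_pos: [572.0, -123.5, 48.6]
tool_rot: [0.644, 0.765, -0.001, -0.001]
force: [-0.5, 0.4, 0.6]
finger_gap: 0.505
t 3.25 mill [-220.9    0.5   48.6] F [-0.54  0.39  0.64] gap 0.5
tool shift [ 8.9 -1.6  6.6]
turn needed deg (tool) [-0.13  0.01 -0.43]
```

View pics/w2.png

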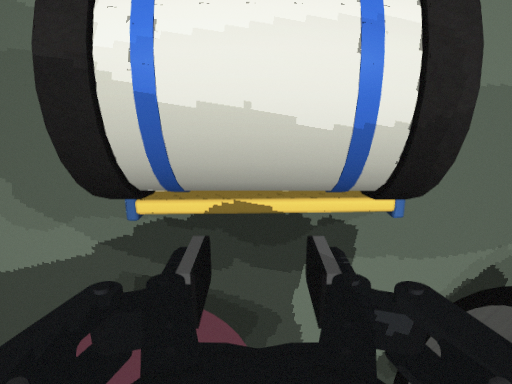

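View pics/s2.png

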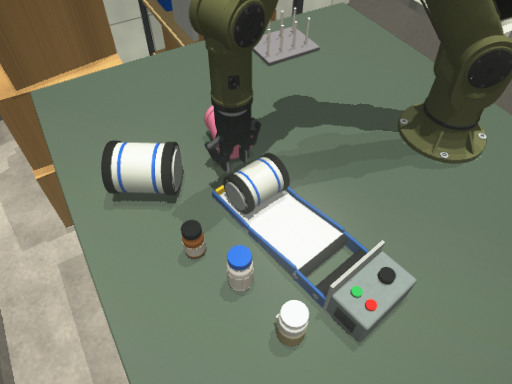

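The wrist view shows the fingers symmetric about the jar, at columns 195 and 320 with the jar's middle at about 258. They sit inside the tyres and clear of the curb. I lower 5 mm and creep forward.

```bash

python3 -m handwheel '[[0,0,0.005,0,0,-0.4,0.5],[0.003,0,0,0,0,0,0.5],[0.003,0,0,0,0,0,0.5],[0.003,0,0,0,0,0,0.5],[0.003,0,0,0,0,0,0.5]]'
python3 -m handwheel '[[0.003,0,0,0,0,0,0.5],[0.003,0,0,0,0,0,0.5],[0.003,0,0,0,0,0,0.5],[0.003,0,0,0,0,0,0.5],[0.003,0,0,0,0,0,0.5]]'
python3 - <<'E'
from h import *
goto((-132,2,44))
cv2.imwrite("pics/w3.png",snapshot("wrist"));cv2.imwrite("pics/s3.png",snapshot("scene"))
E
```

```text
time: 3.85
tool_pos: [570.9, -109.5, 44.6]
tool_rot: [0.641, 0.768, 0.0, 0.0]
force: [-0.3, 0.2, -1.1]
finger_gap: 0.501
time: 4.35
tool_pos: [568.1, -94.9, 44.3]
tool_rot: [0.641, 0.768, 0.0, -0.0]
force: [-0.1, -0.4, -0.2]
finger_gap: 0.503
t 4.35 mill [-192.1   -0.7   44.3] F [-0.09 -0.44 -0.24] gap 0.5
tool shift [60.1 -2.6  0.3]
turn needed deg (tool) [-0.   -0.    0.09]
```

View pics/w3.png

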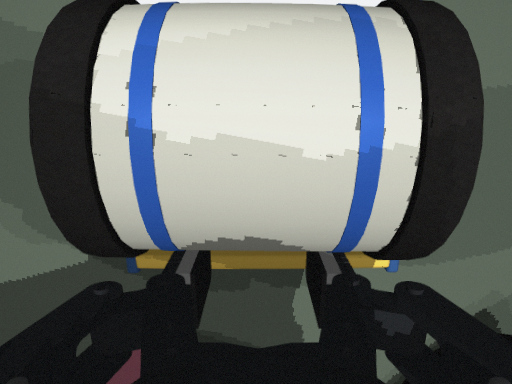

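View pics/s3.png

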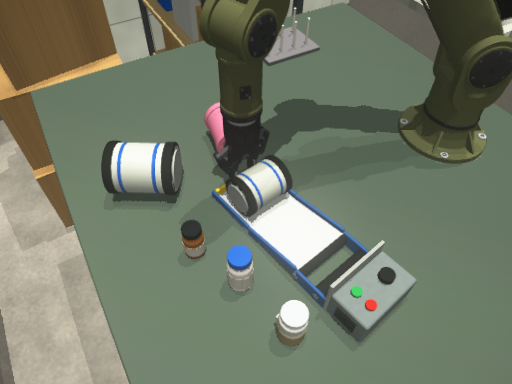

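The fingers are now just at the jar's back side, inside the blue bands. I push on at 50 mm/s along the landing.

```bash

python3 -m handwheel '[[0.004,0,0,0,0,0,0.5],[0.004,0,0,0,0,0,0.5],[0.005,0,0,0,0,0,0.5],[0.005,0,0,0,0,0,0.5],[0.005,0,0,0,0,0,0.5]]'
python3 -m handwheel '[[0.005,0,0,0,0,0,0.5],[0.005,0,0,0,0,0,0.5],[0.005,0,0,0,0,0,0.5],[0.005,0,0,0,0,0,0.5],[0.005,0,0,0,0,0,0.5]]'
python3 - <<'E'
from h import *
goto((-132,0,44))
cv2.imwrite("pics/w4.png",snapshot("wrist"));cv2.imwrite("pics/s4.png",snapshot("scene"))
E
```

```text
time: 4.95
tool_pos: [563.9, -71.9, 44.3]
tool_rot: [0.641, 0.768, 0.0, -0.0]
force: [0.6, 0.2, -0.1]
finger_gap: 0.496
time: 5.45
tool_pos: [559.5, -47.5, 44.3]
tool_rot: [0.641, 0.768, 0.0, -0.0]
force: [-1.0, 0.5, -0.3]
finger_gap: 0.501
t 5.45 mill [-143.9   -0.6   44.3] F [-0.98  0.49 -0.28] gap 0.5
tool shift [11.9 -0.6  0.3]
turn needed deg (tool) [-0.   -0.    0.09]
```

View pics/w4.png

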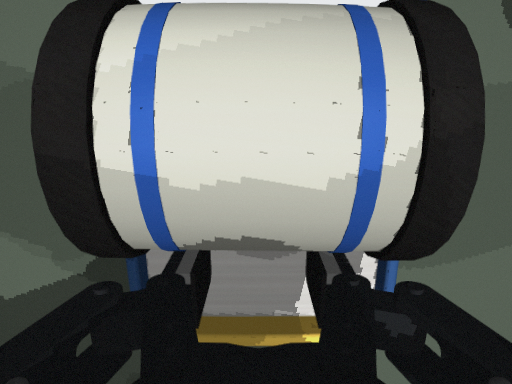

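View pics/s4.png

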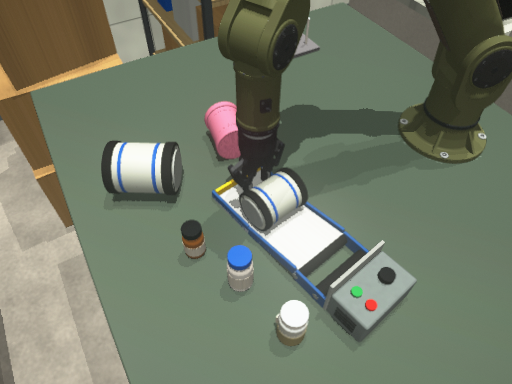

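The jar is rolling straight with the fingers and is now near the ramp foot. I follow the slope upward.

```bash

python3 -m handwheel '[[0.005,0,-0.0005,0,0,0,0.5],[0.005,0,-0.0007,0,0,0,0.5],[0.005,0,-0.0007,0,0,0,0.5],[0.005,0,-0.0007,0,0,0,0.5],[0.005,0,-0.0007,0,0,0,0.5]]'
python3 -m handwheel '[[0.005,0,-0.0007,0,0,0,0.5],[0.005,0,-0.0007,0,0,0,0.5],[0.005,0,-0.0007,0,0,0,0.5],[0.005,0,-0.0007,0,0,0,0.5],[0.005,0,-0.0007,0,0,0,0.5]]'
python3 - <<'E'
from h import *
goto((-50,0,55))
cv2.imwrite("pics/w5.png",snapshot("wrist"));cv2.imwrite("pics/s5.png",snapshot("scene"))
E
```

```text
time: 6.05
tool_pos: [555.0, -23.0, 47.7]
tool_rot: [0.641, 0.768, 0.0, 0.0]
force: [0.2, -0.9, -0.3]
finger_gap: 0.502
time: 6.55
tool_pos: [550.5, 1.6, 51.1]
tool_rot: [0.641, 0.768, -0.0, -0.0]
force: [-0.3, -2.1, 0.6]
finger_gap: 0.496
t 6.55 mill [-93.9  -0.5  51.1] F [-0.3  -2.08  0.61] gap 0.5
tool shift [43.9 -0.4 -3.9]
turn needed deg (tool) [-0.   -0.    0.09]
```

View pics/w5.png

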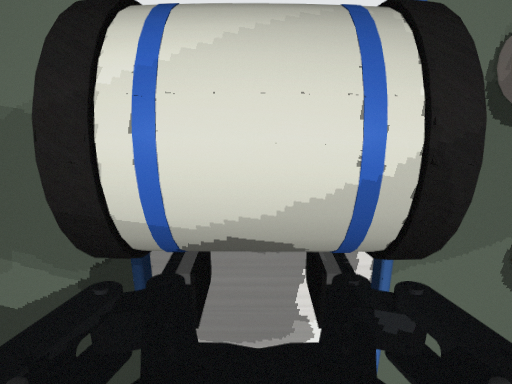

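View pics/s5.png

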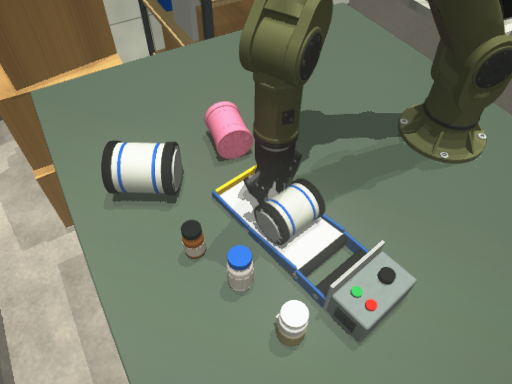

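The jar is on the ramp, square in the wrist view, with about 2 N of push. I continue.

```bash

python3 -m handwheel '[[0.005,0,-0.0007,0,0,0,0.5],[0.005,0,-0.0007,0,0,0,0.5],[0.005,0,-0.0007,0,0,0,0.5],[0.005,0,-0.0007,0,0,0,0.5],[0.005,0,-0.0007,0,0,0,0.5]]'
python3 -m handwheel '[[0.005,0,-0.0007,0,0,0,0.5],[0.005,0,-0.0007,0,0,0,0.5],[0.005,0,-0.0007,0,0,0,0.5],[0.005,0,-0.0007,0,0,0,0.5],[0.005,0,-0.0007,0,0,0,0.5]]'
python3 -m handwheel '[[0.005,0,-0.0007,0,0,0,0.5],[0.005,0,-0.0007,0,0,0,0.5],[0.005,0,-0.0007,0,0,0,0.5],[0.005,0,-0.0007,0,0,0,0.5],[0.005,0,-0.0007,0,0,0,0.5]]'
python3 - <<'E'
from h import *
goto((8,0,65))
cv2.imwrite("pics/w6.png",snapshot("wrist"));cv2.imwrite("pics/s6.png",snapshot("scene"))
E
```

```text
time: 7.15
tool_pos: [546.1, 26.3, 54.7]
tool_rot: [0.641, 0.768, 0.0, -0.0]
force: [0.8, -2.2, 0.3]
finger_gap: 0.498
time: 7.65
tool_pos: [541.6, 50.8, 58.1]
tool_rot: [0.641, 0.768, -0.0, -0.0]
force: [0.5, -1.0, 1.8]
finger_gap: 0.498
time: 8.15
tool_pos: [537.1, 75.4, 61.6]
tool_rot: [0.641, 0.768, -0.0, -0.0]
force: [0.3, -1.2, 0.9]
finger_gap: 0.495
t 8.15 mill [-18.9  -0.4  61.6] F [ 0.34 -1.2   0.94] gap 0.49
tool shift [26.9 -0.3 -3.4]
turn needed deg (tool) [-0.   -0.    0.09]
```

View pics/w6.png

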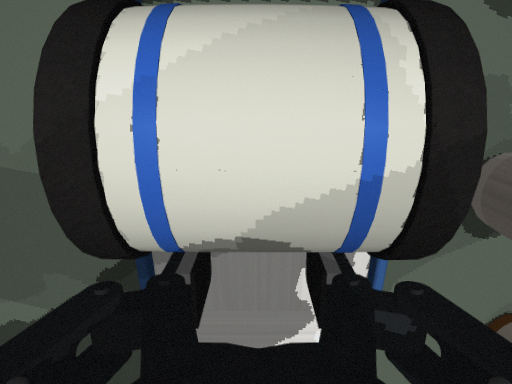

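View pics/s6.png

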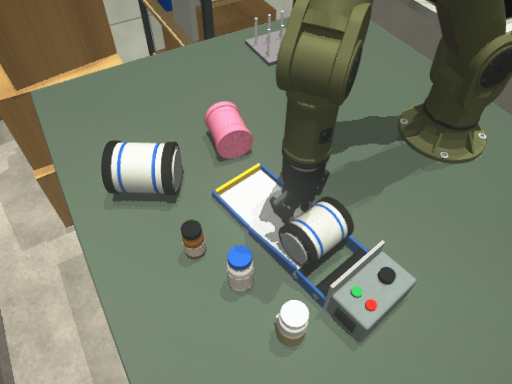

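The jar is near the top of the ramp at mill x≈36. I go slower over the crest.

```bash

python3 -m handwheel '[[0.004,0,-0.0006,0,0,0,0.5],[0.004,0,-0.0006,0,0,0,0.5],[0.004,0,-0.0006,0,0,0,0.5],[0.004,0,-0.0006,0,0,0,0.5],[0.004,0,-0.0006,0,0,0,0.5]]'
python3 -m handwheel '[[0.004,0,0,0,0,0,0.5],[0.003,0,0,0,0,0,0.5],[0.003,0,0,0,0,0,0.5],[0,0,0,0,0,0,0.5]]'
python3 - <<'E'
from h import *
goto((8,0,65))
cv2.imwrite("pics/w7.png",snapshot("wrist"));cv2.imwrite("pics/s7.png",snapshot("scene"))
E
```

```text
time: 8.75
tool_pos: [533.6, 95.1, 64.7]
tool_rot: [0.641, 0.768, 0.0, -0.0]
force: [-0.8, -1.1, 1.6]
finger_gap: 0.5
time: 9.15
tool_pos: [531.7, 105.4, 64.6]
tool_rot: [0.64, 0.768, 0.0, -0.0]
force: [0.1, -0.7, 0.2]
finger_gap: 0.501
t 9.15 mill [11.5 -0.3 64.6] F [ 0.06 -0.7   0.22] gap 0.5
tool shift [-3.5 -0.3 -0.4]
turn needed deg (tool) [-0.   -0.03  0.15]
```

View pics/w7.png

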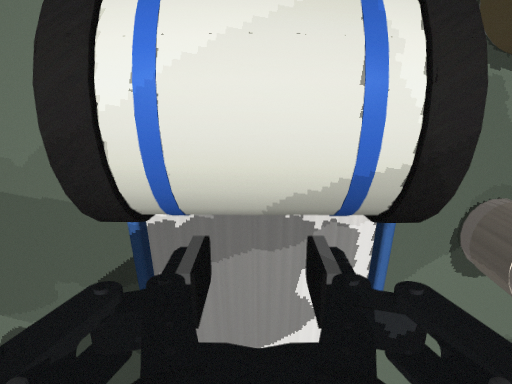

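View pics/s7.png

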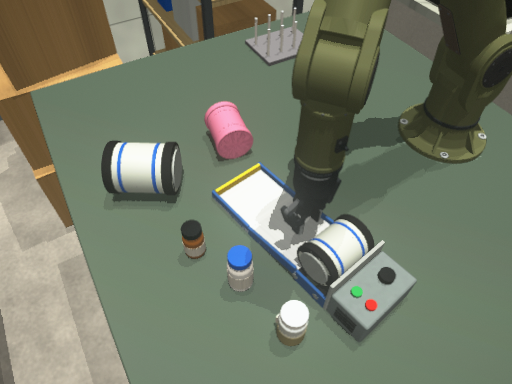

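The jar has dropped forward off the fingers. I back off, rise straight up and check the seating from above.

```bash

python3 -m handwheel '[[-0.01,0,0,0,0,0,0.5],[-0.02,0,0,0,0,0,0.5],[-0.03,0,0,0,0,0,0.5],[-0.03,0,-0.02,0,0,0,0.5],[-0.03,0,-0.03,0,0,0,0.5]]'
python3 -m handwheel '[[-0.03,0.01,-0.03,0,0,0,0.5],[-0.03,0.01,-0.03,0,0,0,0.5],[-0.03,0,-0.03,0,0,0,0.5],[-0.03,0,-0.02,0,0,0,0.5],[0,0,0,0,0,0,0.5]]'
python3 -m handwheel '[[-0.03,0,0,0,0,0,0.5],[-0.03,0,0,0,0,0,0.5],[-0.03,0,0,0,0,0,0.5],[0,0,0,0,0,0,0.5],[0,0,0,0,0,0,0.5]]'
python3 - <<'E'
from h import *
goto((8,0,65))
s=snapshot("scene");t=snapshot("top");cv2.imwrite("pics/s8.png",s);cv2.imwrite("pics/t8.png",t)
cv2.imwrite("pics/t8c.png",cv2.resize(t[160:290,90:340],None,fx=3,fy=3,interpolation=cv2.INTER_CUBIC))
for n,im in(("top",t),("top",cv2.imread("pics/top0.png"))):
    hsv=cv2.cvtColor(im,cv2.COLOR_BGR2HSV); m=cv2.inRange(hsv,(100,140,60),(125,255,255)); k,l,st,c=cv2.connectedComponentsWithStats(m)
    for i in range(1,k):
        if st[i,4]>30: print(n,'blue',st[i],c[i].round(1), mill(onz("top",[c[i]],114.5)[0]).round(1))
a0=cv2.imread("pics/scene0.png")
d=cv2.absdiff(s,a0).max(2); 
for nm,(x,y,X,Y) in dict(amber=(180,220,207,260),bluecap=(225,244,256,292),sample=(276,300,310,345)).items(): print(nm,d[y:Y,x:X].mean(), (d[y:Y,x:X]>40).sum())
E
```

```text
time: 9.75
tool_pos: [552.1, -16.0, 113.6]
tool_rot: [0.641, 0.767, -0.001, -0.001]
force: [0.5, -0.3, 0.9]
finger_gap: 0.501
time: 10.25
tool_pos: [595.6, -135.2, 227.0]
tool_rot: [0.644, 0.765, -0.0, 0.003]
force: [-0.4, -0.6, 0.7]
finger_gap: 0.498
time: 10.75
tool_pos: [609.8, -217.3, 223.6]
tool_rot: [0.642, 0.767, -0.0, -0.001]
force: [0.6, 0.6, -1.1]
finger_gap: 0.506
t 10.75 mill [-320.   -20.   223.6] F [ 0.56  0.58 -1.12] gap 0.51
tool shift [327.8 -19.9 159. ]
turn needed deg (tool) [-0.07 -0.06 -0.01]
top blue [360  85  48  31 162] [387.7  95.1] [-365.6 -194.3  114.5]
top blue [341 115  48  31 145] [367.5 125.7] [-315.6 -139.4  114.5]
top blue [   0  126   17  107 1232] [  5.8 170.4] [ 375.4 -153.1  114.5]
top blue [196 131  24  24 413] [207.7 142.4] [  -6.4 -152.   114.5]
top blue [183 176 133  21 355] [247.8 187.2] [-69.9 -54.3 114.5]
top blue [147 210  45   9  94] [168.4 212.7] [ 83.9 -28.3 114.5]
top blue [150 240  46   9  95] [171.3 243.2] [ 85.1  29.1 114.5]
top blue [155 243 172  29 453] [228.4 258.3] [-15.4  72.1 114.5]
top blue [360  85  48  31 159] [387.8  95.2] [-365.8 -194.   114.5]
top blue [341 115  47  31 142] [367.4 125.6] [-315.4 -139.6  114.5]
top blue [   0  126   17  107 1234] [  5.8 170.5] [ 375.4 -153.   114.5]
top blue [197 131  23  23 410] [207.7 142.3] [  -6.4 -152.1  114.5]
top blue [297 177  19   4  39] [306.9 178.5] [-183.   -54.3  114.5]
top blue [147 184 123  21 372] [200.3 194.2] [ 20.5 -54.3 114.5]
top blue [267 195  42   8  68] [288.1 196.9] [-142.1  -24.6  114.5]
top blue [272 224  42   8  72] [293.5 226.5] [-143.3   32.   114.5]
top blue [155 243 173  29 465] [233.1 257.6] [-24.   72.1 114.5]
amber 2.1666666666666665 0
bluecap 2.543010752688172 0
sample 1.4973856209150327 0
```

View pics/t8c.png

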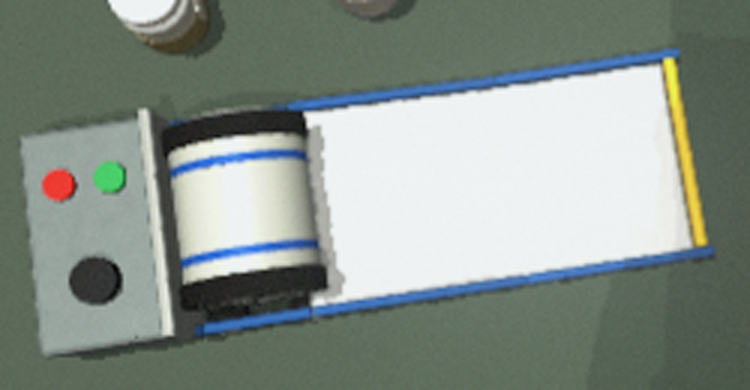

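View pics/s8.png

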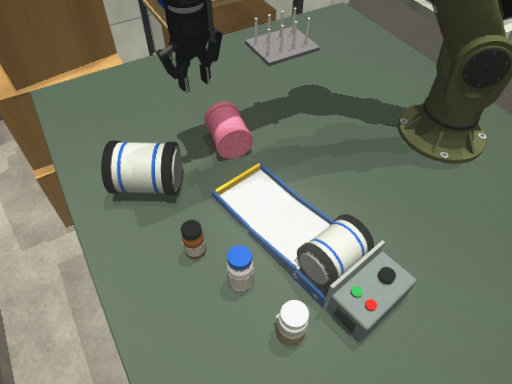

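```bash
python3 - <<'E'
from h import *
f=lambda u,v:(90+(u-1)/3,160+(v-1)/3)
for p in onz("top",[f(236,126),f(254.5,288)],71): print(mill(p))
# vertical-plane check of silhouettes
for z in(71,):
  print([mill(p).round(1) for p in onz("top",[f(166,130),f(306,122),f(183,295),f(326,280)],z)])
# predicted seat lid centre
im=cv2.resize(cv2.imread("pics/scene0.png")*0+cv2.imread("pics/s8.png"),None,fx=3,fy=3)
for u,v in proj("scene",[world((90,-61.5,71)),world((62,-61.5,78))]): cv2.circle(im,(int(u*3+1.5),int(v*3+1.5)),4,(0,0,255),1)
cv2.imwrite("pics/c8.png",im[600:950,800:1250])
s=sense();print(s["time"])
E
```

```text
[ 88.75624534 -56.60122046  71.        ]
[89.29554885 49.9494275  71.        ]
[array([134.3, -60.7,  71. ]), array([ 43.1, -52.5,  71. ]), array([135.1,  47.5,  71. ]), array([43.2, 51.7, 71. ])]
10.85
```

View pics/c8.png

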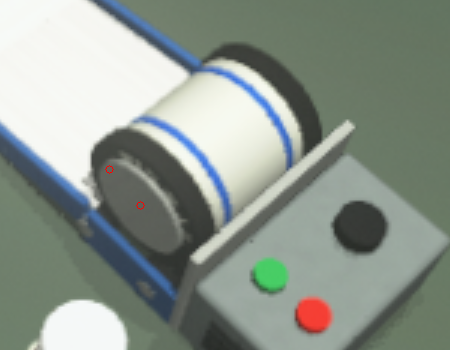

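The predicted lid centre at the seat falls on the middle of the visible lid disc. The silhouette gives x≈89 mm and y≈0, parallel to the rollers, and the arm is clear. I hand the job in.

```bash
python3 -c "
from plant import *
print(job_done())"
```

```text
the job is handed in; nothing more can be done
None
```

The jar is loaded. It rests on both rollers at the stop plate, the arm is clear of everything, and I handed the job in at about 10.9 s. I pushed it with the backs of the half-closed fingers on the glazed body, inside the tyres, at 30–50 mm/s. It went along the landing, up the ramp and over the first roller, with about 2 N of push.

**Last checks:**
- **Seating:** the jar's axis is at mill x ≈ 89 mm (seat 90 mm) and parallel to the rollers within about 0.01 rad. Across the mill it is about 0 mm off by the bands. The tyre outline gives about -3 mm, but its end points were only roughly picked.
- **Height:** the lid centre predicted for the seat falls on the lid disc in the scene view, which supports x and height together.
- **Disagreement:** the bands alone gave x ≈ 84.5 mm. I put that down to how much of each band the camera sees, as the bands also differed from the outline by about 2–4 mm at the start.
- **Containers:** the three containers show no change in the scene pictures from before and after.
- **Not measured:** I did not measure the jar's speed. I saw no run-away and no roll-back in the pictures taken between pushes.

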